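Sort the pocket things on the hall console

ROBOT

A 6-joint arm with a two-finger parallel gripper is mounted at the origin on the work surface. World frame = base frame: x ahead of the robot, y to its left, z up, the work surface at z = 0. Lengths are in m, angles in rad, forces in N, time in s.
With the tool pointing down it reaches from about 0.3 to 0.875 m from the base axis. Payload 6.4 kg.
Tool frame: the origin (TCP) lies on the centre line of the jaws, within the pads' length; the fingertips stand 11 mm ahead of it and the grasp point (between the pads) lies 8 mm behind it; x points along the fingers, y is the direction in which the jaws open and shut, and the axes are right-handed (so a half turn about x gives the same grasp; the last joint's range is limited). The gripper opens to 85 mm and grips with 20 to 120 N. Pads are 22 mm wide; open, the fingers measure 114 mm over their backs; the gripper's body (76 mm by 85 mm) begins 54 mm behind the grasp point. The pads swing forward as they close: fully open they stand 13 mm farther back than shut.
Start: joints at [-1.39, 0.181, 1.607, -0, 1.354, -0.206], TCP at [0.217, -0.533, 0.242] pointing down, gripper open.
Joint ranges: [-2.99, 2.99], [-0.89, 2.07], [0.3, 2.58], [-1.14, 4.28], [0, 2.63], [-3.12, 3.12]. Speed limits (rad/s): [2.57, 2.57, 3.01, 3.14, 3.14, 3.14].

INTERFACE

Orientations are given as a unit quaternion [w, x, y, z].
In Python, from bench import ctrl, camera, hand_in gives the robot as it stands. The module is installed in compiled form; this text tells all that it offers.
- The arm moves only by the tool drive_tool, never from a script. Its argument "increments" is a list of rows, each a list of 7 numbers: the shift along the tool's x, y, z in m, then the turn, a rotation vector about the tool's x, y, z in degrees, then the gripper's target within -1 to 1 (fully open at 1, half-way at 0, shut at -1). In form: [[dx, dy, dz, rx, ry, rz, claw], ...]. A call has 1 to 10 rows; each row shifts and turns the commanded pose from where the row before left it, along the tool's axes as they then stand; what a row does not reach is not made up. A row lasts 1/8 s, in which the tool goes at most 62.5 mm and 10.7 degrees, less where a joint would pass 70% of its speed; a pose out of reach is approached as far as the arm can. A call is refused whole if a number of a shift passes 0.0625 or a number of a turn 10.7, either way. A call with a gripper value outside its range is refused whole. The fingers move at their own pace and stop on an object; the grip force is fixed at half the most. Time passes only in rows, so rows that do not move let the fingers close. It gives the time, the measured TCP pose, the force and the opening at its end, in the units of the state.
- ctrl.get_obs(): the state, without advancing time (a new reading comes with each control period).
- camera(name): name is "scene" or "top" or "wrist"; returns a dict with "img" (480x640x3 uint8, red, green, blue), "depth" (480x640 float32, m along the optical axis (not along the pixel's ray), 0 where there is no reading), "fx", "fy", "cx", "cy" (pixels), "k1" (the pictures are not rectified: a ray, as slopes to the right and down, at radius r is drawn at 1 + k1 r^2 times it, then the intrinsics apply), "world_from_camera" (4x4, takes a point from camera to world coordinates); the wrist camera has in their place "hand_eye" (4x4, takes a point from camera to tool coordinates, whose origin is the TCP and whose axes are the tool frame's). Camera axes: x right, y down, z forward; pixel columns grow to the right and rows downward; lengths in m; the calibration is good to about 2 mm. A picture is of the moment at which its call begins: read the wrist's pose just before it.
- hand_in(): hands the job in, once; it reports no verdict.
The state is a dict: "time_s": time; "q": joint angles; "dq": joint speeds; "joint_efforts": joint torques, N m; "eef_pos": TCP position; "eef_rot": TCP orientation; "wrist_force": force on the tool from outside, world axes, zero at the start; "torque": the same for the moment, N m; "opening": opening from 0.0 (shut) to 1.0 (fully open).
Only numpy, scipy, OpenCV 4.12 (cv2) and the standard library are available. Lean on these libraries where they do the work, as an engineer would, in place of code of your own. Each camera call takes 0.05 s, during which the arm holds its last target.

TASK

Tidy away what was emptied out on the console: lay the car key fob in the stoneware bowl, the earbud case and the wall charger side by side flat on the floor of the open bamboo box, and the shoehorn and the jar of shoe cream side by side on the floor of the shoe-care tray, the shoehorn lying flat along the length of the tray and the jar upright. Leave the wooden bird and the potted succulent standing where they are.

Things in the scene. Friction and masses are not known exactly. Their poses are not given: they have to be found in the camera images.
- key_fob: Silver car key fob with a dark button panel: rounded slab 66 mm long (x) by 38 mm wide (y) by 14 mm thick, with a short steel lug and a flat split ring reaching 18 mm beyond its +x end. Origin on its underside, 2 mm to the +x side of the slab's centre, z up. Loose, about 60 g, lies flat at the start. Grip it across the 38 mm.
- earbud_case: Green plastic earbud charging case, closed: rounded box 60 mm long (x) by 46 mm wide (y) by 25 mm high. Origin at the centre of its underside, z up. Loose, about 55 g. Grip it across the 46 mm.
- wall_charger: White plastic USB wall charger: rounded block 46 mm long (x) by 42 mm wide (y) by 28 mm high, with two round steel prongs standing 16 mm out of its +x end at half height (62 mm long over all). Origin at the centre of the block's underside, z up. Loose, about 80 g. Grip it across the 42 mm.
- shoehorn: Polished steel shoehorn lying hollow side down: 150 mm long (x), 9 to 10 mm high; the handle (-x) is 26 mm wide as far as 15 mm past the origin, then the blade widens to about 40 mm at the +x end. Origin at mid-length on the underside, z up; the mass centre lies within 10 mm of it. Loose, about 70 g. Grip it low across the 26 mm handle at or just behind the origin.
- shoe_cream: Closed round jar of shoe cream, dark brown glass with a ribbed aluminium screw lid: 49 mm diameter, 40 mm high. Origin at the centre of its underside, z up along its axis. Loose, about 110 g.
- bowl: Speckled pale stoneware bowl, round, fixed: 162 mm across the rim, 52 mm high, inner floor flat, about 100 mm across and 7 mm above the origin, walls flaring outward. Origin at the centre of its underside.
- bamboo_box: Bamboo box, fixed: outside 124 mm (x) by 172 mm (y) by 56 mm high, walls and floor 6 mm, so inside 112 by 160 mm, 50 mm deep. Its lid (7 mm thick, 124 by 172 mm) is hinged along the top of the +x wall (the side away from the robot) on a stiff hinge and stands open, leaning back 9 to 22 degrees beyond upright, its top about 180 mm above the table. Origin at the centre of the underside, z up.
- shoe_tray: Shoe-care tray, fixed: low black rectangular tray with a cork floor, outside 198 mm long (x) by 122 mm wide (y) by 24 mm high, walls and floor 6 mm, so inside 186 by 110 mm and 18 mm deep; small brass handles at both ends. Origin at the centre of the underside, z up. Empty at the start.
- wooden_bird: Small turned wooden bird ornament with a brass beak, 47 mm across, 62 mm high, loose, about 120 g; stands between the things as a bystander. Origin at the centre of its underside.
- succulent: Small succulent in a terracotta pot, 50 mm across the pot (leaves about 55 mm), 72 mm high in all, loose, about 160 g; stands between the things as a bystander. Origin at the centre of its underside.
Mind the look-alikes: they are no part of the job. Of the things that look like the key_fob, the larger one is meant. Of the things that look like the shoe_tray, the larger one is meant.

How it is judged:
By the outcome, as a careful person would: the job done as asked, in the order asked, and still so for the second after the job is handed in, with the robot touching nothing.
It also fails if it takes over 115 s, if anything falls off the work surface, if the arm or the gripper's body presses on something with over 40 N, if the wrist force passes 120 N, or if a joint passes its speed limit or range.

## Working session

There is one attempt and no reset: what is moved stays moved. The work goes in short steps, Python scripts to look and compute and a tool call to move; the robot and the scene stay as the last step left them, time stands still between calls to the robot, and variables do not carry over. Pictures are saved under pics/ and viewed, and the job is handed in when it is done.

Besides the shell and the picture viewer there is one more tool, called after "Request:" as name([rows], argument=value, ...), one row to a line, values as JSON. drive_tool: Moves the arm, as the interface text tells. Its arguments: {"type":"object","properties":{"increments":{"type":"array","items":{"type":"array","items":{"type":"number"}}}},"required":["increments"]}

```bash
mkdir -p pics; cat > h.py <<'E'
import numpy as np, cv2
from bench import ctrl, camera, hand_in
from scipy.spatial.transform import Rotation as R
def pose(o=None):
    o=o or ctrl.get_obs(); q=o["eef_rot"]; T=np.eye(4)
    T[:3,:3]=R.from_quat([q[1],q[2],q[3],q[0]]).as_matrix(); T[:3,3]=o["eef_pos"]; return T
def shot(name):
    T=pose(); c=camera(name)
    c["T"]=T@np.array(c["hand_eye"]) if name=="wrist" else np.array(c["world_from_camera"])
    return c
def cloud(c):
    v,u=np.mgrid[0:480,0:640].astype(float)
    K=np.array([[c["fx"],0,c["cx"]],[0,c["fy"],c["cy"]],[0,0,1]])
    p=cv2.undistortPoints(np.stack([u.ravel(),v.ravel()],1)[:,None],K,np.array([c["k1"],0,0,0.]))[:,0]
    d=c["depth"].ravel().astype(float)
    P=np.stack([p[:,0]*d,p[:,1]*d,d],1)@c["T"][:3,:3].T+c["T"][:3,3]
    P[d<=0]=np.nan
    return P.reshape(480,640,3)
def save(c,n,crop=None,s=1):
    im=c["img"][:,:,::-1]
    if crop: im=im[crop[1]:crop[3],crop[0]:crop[2]]
    cv2.imwrite("pics/"+n,cv2.resize(im,None,fx=s,fy=s,interpolation=cv2.INTER_CUBIC))
E
python3 - <<'E'
from h import *
import pickle
for n in("top","scene"):
    c=shot(n); save(c,n+"0.png"); pickle.dump(c,open(n+"0.pkl","wb")); P=cloud(c); print(n,c["T"].round(3).tolist(),c["k1"],np.nanmin(P.reshape(-1,3),0),np.nanmax(P.reshape(-1,3),0))
print(ctrl.get_obs())
E
```

```text
top [[-0.023, -0.999, 0.033, 0.446], [-1.0, 0.023, 0.01, 0.005], [-0.011, -0.033, -0.999, 0.856], [0.0, 0.0, 0.0, 1.0]] -0.08100206961700095 [-0.02925568 -1.27711536 -0.76663676] [1.50624368 1.29699267 0.57857175]
scene [[0.003, 0.74, -0.673, 1.09], [1.0, -0.011, -0.008, 0.005], [-0.013, -0.673, -0.74, 0.717], [0.0, 0.0, 0.0, 1.0]] -0.10965006778123744 [-1.0557763  -1.94694079 -0.76265375] [0.88216889 1.57552635 0.47181893]
{'time_s': 0.1, 'q': array([-1.39027792e+00,  1.81466890e-01,  1.60789559e+00, -1.85357323e-05,
        1.35383170e+00, -2.06283041e-01]), 'dq': array([ 0.00083073, -0.00053096, -0.00199839,  0.0003392 , -0.0001412 ,
       -0.00093584]), 'joint_efforts': array([ 3.00811989e-04, -4.45873797e+01, -3.52236664e+01, -3.12986895e-04,
        4.14110589e-03, -3.02881824e-05]), 'eef_pos': array([ 0.21683738, -0.53202482,  0.24148016]), 'eef_rot': array([ 0.13533911,  0.6939241 ,  0.13647164, -0.6939223 ]), 'wrist_force': array([-0.4793981 ,  0.04342333,  0.01845324]), 'torque': array([ 0.02479692, -0.07737589, -0.04473889]), 'opening': 0.997461617572763}
```

View pics/top0.png

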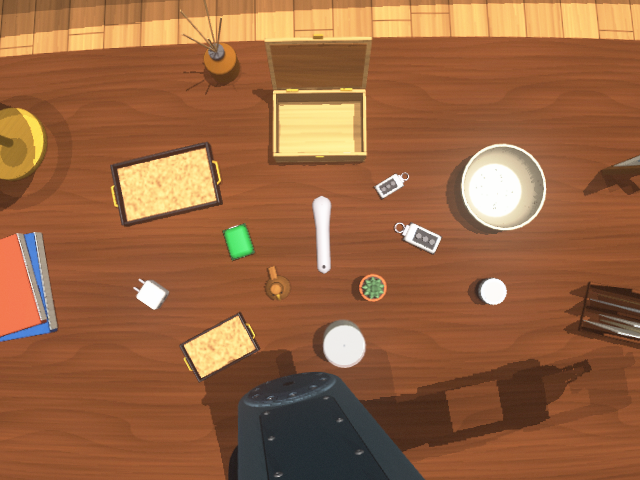

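View pics/scene0.png

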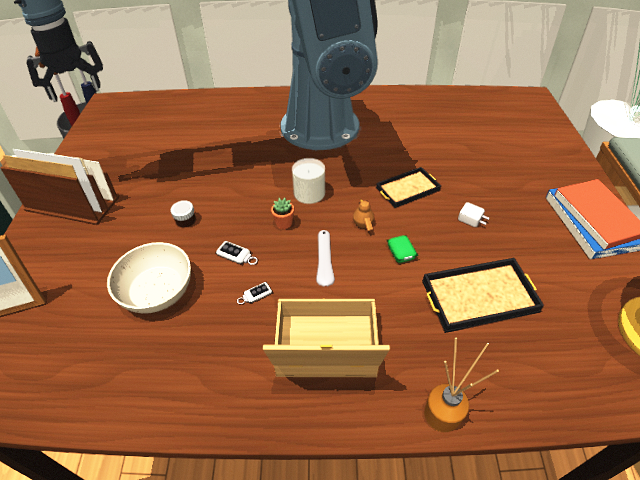

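Candidates: key fob at top (391,185) [small] or (422,238) [larger, meant]; tray at (167,184) [larger, meant] or (220,347) [small]; jar (492,291), not the white candle (344,344). Next I'll take a close crop and measure.

```bash
python3 - <<'E'
from h import *
import pickle
c=pickle.load(open("top0.pkl","rb")); save(c,"crop_fob.png",(360,150,560,310),4)
P=cloud(c); np.save("top0.npy",P)
z=P[...,2]
# table plane
m=(abs(z)<0.02)
A=np.c_[P[m][:,:2],np.ones(m.sum())]; k=np.linalg.lstsq(A,z[m],rcond=None)[0]; print("plane",k)
zz=z-(P[...,0]*k[0]+P[...,1]*k[1]+k[2])
mask=((zz>0.005)&(zz<0.25)&(P[...,0]>0.1)).astype(np.uint8)
mask[360:,200:450]=0
n,l,s,ce=cv2.connectedComponentsWithStats(mask)
for i in range(1,n):
    if s[i,4]<100: continue
    q=P[l==i]; h=zz[l==i]
    r=cv2.minAreaRect((q[:,:2]*1000).astype(np.float32))
    print(ce[i].round(),s[i,4],"rect",np.round(r[0]),np.round(r[1]),round(r[2],1),"mean",q[:,:2].mean(0).round(4),"h",np.percentile(h,[50,95]).round(4))
E
```

```text
plane [ 0.00181314 -0.00038986 -0.0001902 ]
[218.  55.] 1363 rect [821. 191.] [68. 65.] 3.8 mean [0.8144 0.1892] h [0.0563 0.1716]
[319.  89.] 9253 rect [711.   7.] [173. 169.] 89.6 mean [0.7381 0.0068] h [0.0759 0.1704]
[ 20. 143.] 2775 rect [687. 611.] [150.  99.] 2.3 mean [0.6846 0.6142] h [0.0142 0.0176]
[165. 184.] 4172 rect [591. 310.] [123. 218.] 11.4 mean [0.5909 0.3108] h [0.007  0.0235]
[504. 187.] 5280 rect [ 565. -330.] [159. 160.] 43.0 mean [ 0.5682 -0.3425] h [0.0173 0.0515]
[624. 167.] 461 rect [ 614. -590.] [24. 88.] 36.8 mean [ 0.5988 -0.5699] h [0.0484 0.0968]
[389. 185.] 399 rect [ 579. -127.] [29. 58.] 30.0 mean [ 0.5772 -0.1241] h [0.0094 0.0124]
[322. 233.] 885 rect [486.  10.] [ 33. 146.] 88.7 mean [0.4877 0.0074] h [0.008  0.0107]
[238. 241.] 781 rect [475. 167.] [60. 47.] 16.6 mean [0.4751 0.1656] h [0.0224 0.0258]
[421. 237.] 746 rect [ 477. -181.] [78. 39.] 63.6 mean [ 0.475  -0.1818] h [0.0127 0.0161]
[ 24. 288.] 5050 rect [396. 609.] [202. 112.] 9.3 mean [0.3939 0.585 ] h [0.0469 0.0506]
[277. 286.] 533 rect [392.  97.] [60. 45.] 44.1 mean [0.3912 0.0915] h [0.0358 0.0598]
[372. 287.] 580 rect [385. -82.] [49. 48.] 43.6 mean [ 0.3851 -0.0812] h [0.0554 0.0653]
[491. 290.] 659 rect [ 372. -308.] [48. 51.] 68.1 mean [ 0.3722 -0.3052] h [0.0392 0.0417]
[151. 294.] 643 rect [383. 343.] [65. 43.] 55.2 mean [0.3792 0.3351] h [0.0261 0.029 ]
[612. 313.] 2868 rect [ 317. -568.] [136. 101.] 75.6 mean [ 0.3221 -0.5424] h [0.01   0.1099]
[219. 343.] 579 rect [274. 210.] [ 83. 147.] 27.2 mean [0.2812 0.2101] h [0.0139 0.0172]
[343. 341.] 1443 rect [291. -27.] [76. 61.] 88.2 mean [ 0.2922 -0.026 ] h [0.075  0.0775]
```

View pics/crop_fob.png

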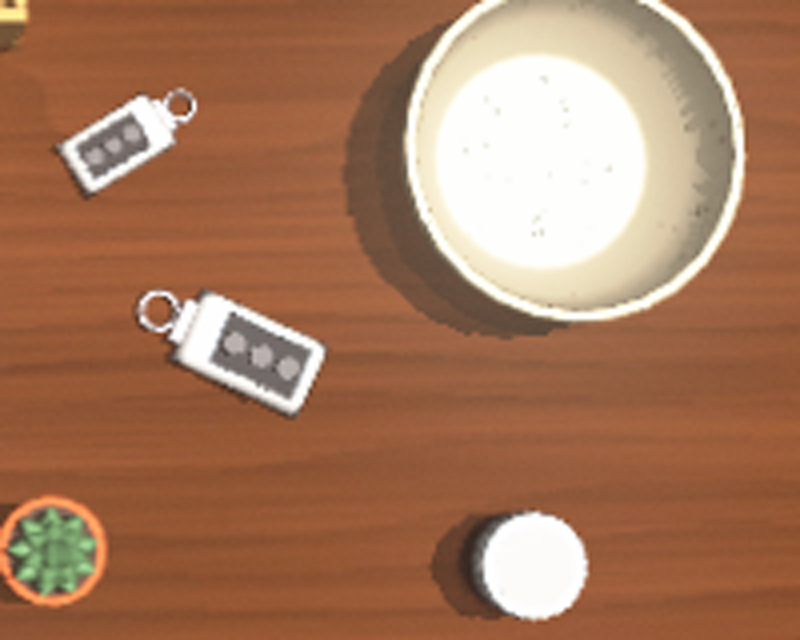

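The crop shows the larger fob at (422,238), with its ring up-left at (400,228). The small one is at (391,185). Next, the exact poses.

```bash
python3 - <<'E'
from h import *
P=np.load("top0.npy"); z=P[...,2]-(P[...,0]*.0018-.0002)
def sel(u0,v0,u1,v1,lo,hi):
    s=np.s_[v0:v1,u0:u1]; m=(z[s]>lo)&(z[s]<hi); return P[s][m],z[s][m]
def rect(n,*a):
    q,h=sel(*a); r=cv2.minAreaRect((q[:,:2]*1000).astype(np.float32)); 
    b=cv2.boxPoints(r); e=b[1]-b[0],b[2]-b[1]; e=max(e,key=np.linalg.norm); ang=np.degrees(np.arctan2(e[1],e[0]))
    print(n,"c",np.round(r[0],1),"size",np.round(r[1],1),"long-axis ang",round(ang%180,1),"mean",(q[:,:2].mean(0)*1000).round(1), "pca",end=" ")
    w,V=np.linalg.eigh(np.cov(q[:,:2].T)); print(np.degrees(np.arctan2(V[1,1],V[0,1])).round(1)%180, "h",np.percentile(h,[5,50,95]).round(4),len(q))
rect("fob",385,210,450,262,.009,.03)
rect("fobslab",406,210,450,262,.009,.03)
rect("fobring",385,210,405,262,.003,.03)
rect("ear",215,215,265,270,.015,.04)
rect("chg",125,265,180,320,.021,.04)
rect("prong",125,265,180,320,.007,.02)
rect("horn",300,185,345,285,.004,.02)
rect("handle",300,240,345,285,.004,.02)
rect("blade",300,185,345,230,.004,.02)
rect("jar",465,265,520,320,.034,.06)
rect("bird",255,255,300,310,.01,.08)
rect("succ",350,265,400,310,.01,.09)
rect("candle",315,310,372,372,.06,.09)
rect("tray_rim",105,135,225,232,.018,.04)
rect("traysmall_rim",175,310,265,385,.012,.04)
rect("trayfloor",105,135,225,232,.003,.012)
rect("bowlrim",450,135,555,240,.047,.06)
rect("bowlfloor",450,135,555,240,.002,.0085)
rect("boxfloor",265,90,375,170,.003,.012)
rect("boxrim",265,90,375,170,.05,.062)
rect("boxlid",255,30,380,88,.065,.3)
rect("smallfob",370,165,412,205,.004,.03)
E
```

```text
fob c [ 475.1 -182.4] size [71.4 37.8] long-axis ang 64.3 mean [ 474.6 -183.6] pca 63.3 h [0.01   0.0131 0.0163] 650
fobslab c [ 475.1 -182.4] size [71.4 37.8] long-axis ang 64.3 mean [ 474.5 -184.2] pca 61.9 h [0.0101 0.0132 0.0163] 638
fobring c [ 469.1 -137.2] size [70.8 37.6] long-axis ang 9.7 mean [ 488.8 -143.1] pca 4.099999999999994 h [0.0036 0.0062 0.0091] 70
ear c [475.3 167. ] size [60.4 47. ] long-axis ang 16.9 mean [475.1 166. ] pca 16.19999999999999 h [0.0161 0.0225 0.0257] 752
chg c [378.2 336.7] size [47.9 42.2] long-axis ang 55.2 mean [378.  335.8] pca 52.1 h [0.0229 0.0265 0.029 ] 528
prong c [384.6 341.5] size [66.4 37.9] long-axis ang 52.5 mean [386.1 334.6] pca 61.6 h [0.0078 0.0141 0.0187] 97
horn c [479.5   5.7] size [ 61.3 156. ] long-axis ang 169.4 mean [488.8   7.5] pca 0.6999999999999886 h [0.0045 0.0078 0.0106] 980
handle c [440.4   9.7] size [61.5 72.5] long-axis ang 164.3 mean [444.8   7. ] pca 1.0999999999999943 h [0.0047 0.0079 0.0106] 393
blade c [527.5   9. ] size [32.8 64.1] long-axis ang 178.6 mean [526.6   8. ] pca 0.30000000000001137 h [0.0044 0.0
[... 928 characters left out ...]
58.7 159.8] long-axis ang 133.0 mean [ 565.5 -335.4] pca 108.2 h [0.0479 0.0509 0.0533] 815
bowlfloor c [ 571.4 -349.3] size [209.9 208.1] long-axis ang 88.0 mean [ 564.7 -334.3] pca 89.6 h [0.0026 0.0062 0.0081] 2376
boxfloor c [690.8  18.5] size [199.9 137.3] long-axis ang 84.2 mean [695.4   6.5] pca 89.3 h [0.0033 0.005  0.0076] 3835
boxrim c [689.6   7.3] size [170.9 125.1] long-axis ang 89.2 mean [687.9  11.2] pca 85.6 h [0.0512 0.0544 0.0569] 1092
boxlid c [773.8   6.5] size [173.2  42.5] long-axis ang 89.2 mean [773.1   6. ] pca 89.1 h [0.0725 0.129  0.1725] 4986
smallfob c [ 581.5 -131.9] size [29.2 70.2] long-axis ang 120.2 mean [ 577.5 -124.9] pca 120.5 h [0.0055 0.0094 0.0124] 421
```

```bash
cat >> h.py <<'E'
def yawy(T): return np.degrees(np.arctan2(T[1,1],T[0,1]))
def plan(x,y,z,yaw=None,ro=None):
    """where now and increments to TCP target; yaw=world angle of jaw direction (mod 180), options printed"""
    o=ctrl.get_obs(); T=pose(o)
    print("t %.2f pos %s yaw %.2f tilt %.2f op %.3f F %s q6 %.2f q1 %.2f"%(o["time_s"],o["eef_pos"].round(4),yawy(T),np.degrees(np.arccos(min(1,-T[2,0]))),o["opening"],np.round(o["wrist_force"],1),o["q"][5],o["q"][0]))
    d=np.array([x,y,z])-T[:3,3]
    if yaw is not None:
        for yy in (yaw,yaw+180):
            w=(yy-yawy(T)+180)%360-180   # world turn
            q1=np.arctan2(y,x); q6=o["q"][5]+(q1-o["q"][0])-np.radians(w)
            a=np.radians(yawy(T)+w); 
            yv=np.array([np.cos(a),np.sin(a),0]); zv=np.cross([0,0,-1],yv)
            print("  rx %.1f -> q6 %.2f ; then shift x %.4f y %.4f z %.4f"%(-w,q6,-d[2],d@yv,d@zv))
        # exact levelling
        a=np.radians(yaw); 
        for yy in (yaw,yaw+180):
            a=np.radians(yy); yv=np.array([np.cos(a),np.sin(a),0]); xv=np.array([0,0,-1]); G=np.stack([xv,yv,np.cross(xv,yv)],1)
            rv=R.from_matrix(T[:3,:3].T@G).as_rotvec(degrees=True)
            if abs(rv).max()<60: print("  full rotvec",rv.round(2))
    else: print("  shift",(T[:3,:3].T@d).round(4))
E
python3 - <<'E'
from h import *
print(pose().round(3))
plan(.474,-.185,.2,63+90)
c=shot("wrist"); save(c,"w0.png"); P=cloud(c)
T=pose(); Q=(P.reshape(-1,3)-T[:3,3])@T[:3,:3]
m=(Q[:,0]<.05)&(np.isfinite(Q[:,0])); q=Q[m]; print(len(q), np.nanmax(q,0),np.nanmin(q,0))
for s in(-1,1):
    k=q[(q[:,1]*s>.03)&(abs(q[:,2])<.03)]
    if len(k): print(s,np.percentile(k,[2,50,98,100],axis=0).round(4))
E
```

```text
[[-0.     0.377 -0.926  0.217]
 [ 0.002 -0.926 -0.377 -0.532]
 [-1.    -0.002 -0.     0.241]
 [ 0.     0.     0.     1.   ]]
t 0.10 pos [ 0.2168 -0.532   0.2415] yaw -67.84 tilt 0.09 op 0.997 F [-0.5  0.   0. ] q6 -0.21 q1 -1.39
  rx 139.2 -> q6 3.24 ; then shift x 0.0415 y -0.0716 z 0.4260
  rx -40.8 -> q6 0.10 ; then shift x 0.0415 y 0.0716 z -0.4260
  full rotvec [-40.84  -0.05   0.08]
49761 [-0.00077586  0.07372442  0.01111672] [-0.08094046 -0.07562785 -0.02241322]
-1 [[-0.0748 -0.0725 -0.0196]
 [-0.0557 -0.0541 -0.0133]
 [-0.009  -0.0313  0.0059]
 [-0.0014 -0.03    0.0107]]
1 [[-0.0743  0.031  -0.0195]
 [-0.0554  0.0528 -0.0132]
 [-0.0091  0.0707  0.0059]
 [-0.0008  0.0737  0.0111]]
```

View pics/w0.png

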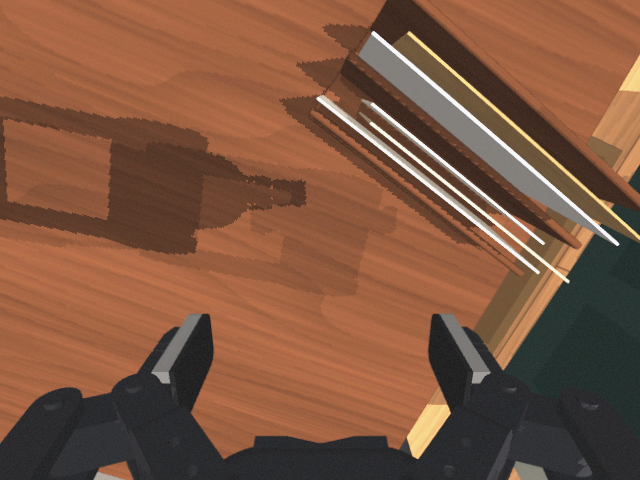

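The picture shows both open fingers, with tips at (205,320) and (437,320). Depth puts the open tips 1-2 mm behind the TCP, so the 11 mm figure applies to the shut gripper. I'll go for the fob.

Request:
drive_tool([
  [0,0,0,-10.2,0,0,1],
  [0,0,0,-10.2,0,0,1],
  [0,0,0,-10.2,0,0,1],
  [0,0,0,-10.2,0,0,1],
  [0.005,0.009,-0.053,0,0,0,1],
  [0.005,0.009,-0.053,0,0,0,1],
  [0.005,0.009,-0.053,0,0,0,1],
  [0.005,0.009,-0.053,0,0,0,1],
  [0.005,0.009,-0.053,0,0,0,1],
  [0.005,0.009,-0.053,0,0,0,1],
])

```text
time_s: 1.4
eef_pos: [0.4103, -0.2723, 0.2121]
eef_rot: [0.369, 0.603, 0.369, -0.603]
wrist_force: [1.4, -0.6, -0.6]
opening: 0.997
```

Request:
drive_tool([
  [0.005,0.009,-0.054,0,0,0,0.4],
  [0.005,0.009,-0.054,0,0,0,0.4],
  [0,0,0,0,0,0,0.4],
])

```text
time_s: 1.78
eef_pos: [0.4758, -0.1824, 0.2016]
eef_rot: [0.37, 0.602, 0.371, -0.602]
wrist_force: [0.2, -0.2, -0.5]
opening: 0.699
```

```bash
python3 - <<'E'
from h import *
plan(.474,-.185,.2,63+90)
c=shot("wrist"); save(c,"w1.png"); P=cloud(c); np.save("w1.npy",P)
T=pose(); Q=(P.reshape(-1,3)-T[:3,3])@T[:3,:3]
for s in(-1,1):
    k=Q[(Q[:,1]*s>.02)&(abs(Q[:,2])<.03)&(Q[:,0]<.05)]
    if len(k): print(s,np.percentile(k,[2,50,98,100],axis=0).round(4))
z=P[...,2]
m=(z>.008)&(z<.03)
n,l,s,ce=cv2.connectedComponentsWithStats(m.astype(np.uint8))
for i in range(1,n):
    if s[i,4]<400: continue
    q=P[l==i]; r=cv2.minAreaRect((q[:,:2]*1000).astype(np.float32)); print(ce[i].round(),s[i,4],np.round(r[0],1),np.round(r[1],1),round(r[2],1),q.mean(0).round(4))
m=(abs(z)<.02); print("table z",np.nanmedian(z[m]))
E
```

```text
t 1.77 pos [ 0.4758 -0.1824  0.2016] yaw -26.73 tilt 0.09 op 0.699 F [ 0.2 -0.2 -0.5] q6 -0.13 q1 -0.60
  rx -179.7 -> q6 -3.04 ; then shift x 0.0016 y 0.0004 z -0.0032
  rx 0.3 -> q6 0.10 ; then shift x 0.0016 y -0.0004 z 0.0032
  full rotvec [ 0.27 -0.05  0.08]
-1 [[-0.0753 -0.0627 -0.0214]
 [-0.0517 -0.0473 -0.0153]
 [-0.0034 -0.0212  0.0048]
 [ 0.0068 -0.02    0.0094]]
1 [[-0.0758  0.0214 -0.0215]
 [-0.0522  0.0479 -0.0155]
 [-0.0036  0.0638  0.0045]
 [ 0.0068  0.0668  0.0091]]
[165.  15.] 1269 [445.5   7.2] [19.  59.9] 85.3 [0.4407 0.0075 0.0093]
[399.  90.] 2093 [ 577.9 -122.5] [27.4 50.6] 28.9 [ 0.5773 -0.121   0.0106]
[ 58. 143.] 1484 [306.9 -33.4] [73.8 30.7] 67.7 [ 0.3144 -0.0335  0.0193]
[319. 209.] 3242 [ 476.5 -179.6] [72.3 37.9] 63.5 [ 0.477  -0.1786  0.0133]
[518. 315.] 5248 [ 588.5 -340.3] [136.4  89.2] 68.0 [ 0.5979 -0.3543  0.0185]
[284. 354.] 521 [ 379.6 -292.5] [21.3 46. ] 58.1 [ 0.3828 -0.2905  0.019 ]
table z -0.00011399693832875313
```

View pics/w1.png

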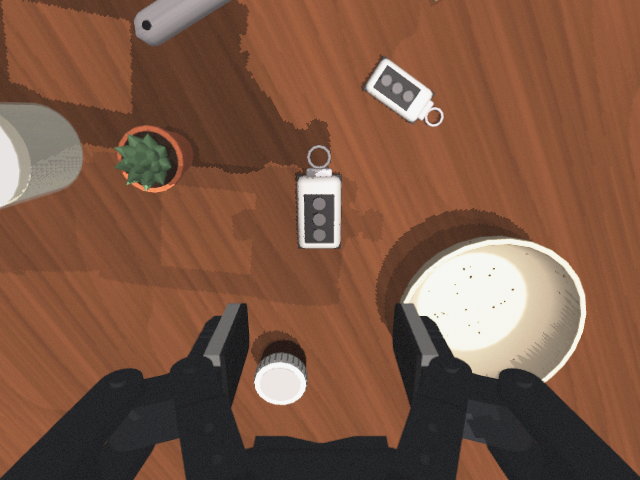

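The view is centred on the fob (319,209). The jaws straddle it, and the wrist and top estimates agree within 3 mm. Descend and grip.

Request:
drive_tool([
  [0.047,0,0,0,0,0,0.4],
  [0.047,0,0,0,0,0,0.4],
  [0.047,0,0,0,0,0,0.4],
  [0.038,0,0,0,0,0,0.4],
  [0.01,0,0,0,0,0,0.4],
  [0,0,0,0,0,0,-0.5],
  [0,0,0,0,0,0,-0.5],
  [0,0,0,0,0,0,-0.5],
  [0,0,0,0,0,0,-0.5],
])

```text
time_s: 2.95
eef_pos: [0.4756, -0.1864, 0.0145]
eef_rot: [0.37, 0.603, 0.369, -0.603]
wrist_force: [-0.6, -0.9, 4.6]
opening: 0.429
```

```bash
python3 - <<'E'
from h import *
plan(.565,-.332,.11,63+90)
E
```

```text
t 2.95 pos [ 0.4756 -0.1864  0.0145] yaw -27.03 tilt 0.13 op 0.429 F [-0.6 -0.9  4.6] q6 -0.13 q1 -0.61
  rx 180.0 -> q6 3.08 ; then shift x -0.0955 y -0.1458 z -0.0891
  rx -0.0 -> q6 -0.06 ; then shift x -0.0955 y 0.1458 z 0.0891
  full rotvec [-0.03  0.02 -0.13]
```

Request:
drive_tool([
  [-0.03,0,0,0,0,0,-0.5],
  [-0.045,0,0,0,0,0,-0.5],
  [-0.03,0.02,0.013,0,0,0,-0.5],
  [0,0.036,0.025,0,0,0,-0.5],
  [0,0.036,0.025,0,0,0,-0.5],
  [0,0.036,0.025,0,0,0,-0.5],
  [0,0.018,0.01,0,0,0,-0.5],
  [0,0,0,0,0,0,-0.5],
])

```text
time_s: 3.95
eef_pos: [0.5605, -0.3406, 0.1182]
eef_rot: [0.369, 0.603, 0.369, -0.603]
wrist_force: [0.2, -0.4, -0.8]
opening: 0.424
```

```bash
python3 - <<'E'
from h import *
plan(.561,-.340,.023,63+90)
c=shot("wrist"); save(c,"w2.png")
P=cloud(c); m=(P[...,2]>.047)&(P[...,2]<.058)&(np.hypot(P[...,0]-.565,P[...,1]+.332)<.11)
q=P[m]; A=np.c_[2*q[:,:2],np.ones(len(q))]; s=np.linalg.lstsq(A,(q[:,:2]**2).sum(1),rcond=None)[0]; print("bowl",s[:2],np.sqrt(s[2]+s[0]**2+s[1]**2),len(q))
E
```

```text
t 3.95 pos [ 0.5605 -0.3406  0.1182] yaw -27.10 tilt 0.03 op 0.424 F [ 0.2 -0.4 -0.8] q6 -0.25 q1 -0.73
  rx 179.9 -> q6 3.07 ; then shift x 0.0952 y -0.0002 z 0.0007
  rx -0.1 -> q6 -0.07 ; then shift x 0.0952 y 0.0002 z -0.0007
  full rotvec [-0.1   0.01 -0.03]
bowl [ 0.56535666 -0.32773983] 0.07719737053398248 8107
```

View pics/w2.png

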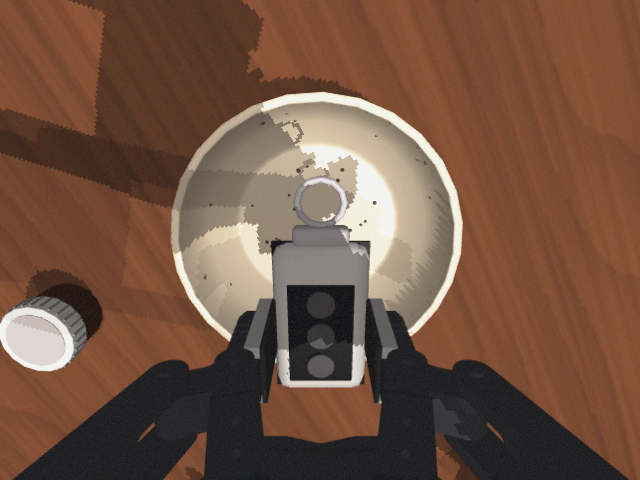

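The fob is held squarely at (320,315), and the bowl is below, with its floor centre near (320,215). I'll lower and release.

Request:
drive_tool([
  [0.045,0,-0.002,0,0,0,-0.5],
  [0.035,0,0,0,0,0,-0.5],
  [0.014,0,0,0,0,0,-0.5],
  [0,0,0,0,0,0,-0.5],
  [0,0,0,0,0,0,0.1],
  [0,0,0,0,0,0,0.1],
  [0,0,0,0,0,0,0.1],
])

```text
time_s: 4.88
eef_pos: [0.5615, -0.338, 0.0251]
eef_rot: [0.37, 0.603, 0.369, -0.603]
wrist_force: [-0.1, 0.2, 0.2]
opening: 0.549
```

Request:
drive_tool([
  [-0.04,0,0,0,0,0,0.1],
  [-0.05,0,0,0,0,0,0.1],
  [-0.05,0,0,0,0,0,0.5],
  [-0.05,0,0,0,0,0,0.5],
])

```text
time_s: 5.38
eef_pos: [0.561, -0.3377, 0.2163]
eef_rot: [0.369, 0.603, 0.369, -0.603]
wrist_force: [-0.1, -0.4, -0.5]
opening: 0.752
```

```bash
python3 - <<'E'
from h import *
plan(.4753,.1665,.2,16.5+90)
c=shot("wrist"); save(c,"w3.png")
E
```

```text
t 5.38 pos [ 0.561  -0.3377  0.2163] yaw -27.05 tilt 0.03 op 0.752 F [-0.1 -0.4 -0.5] q6 -0.25 q1 -0.72
  rx -133.5 -> q6 -1.52 ; then shift x 0.0163 y 0.5078 z 0.0610
  rx 46.5 -> q6 1.62 ; then shift x 0.0163 y -0.5078 z -0.0610
  full rotvec [ 4.645e+01 -1.000e-02 -4.000e-02]
```

View pics/w3.png

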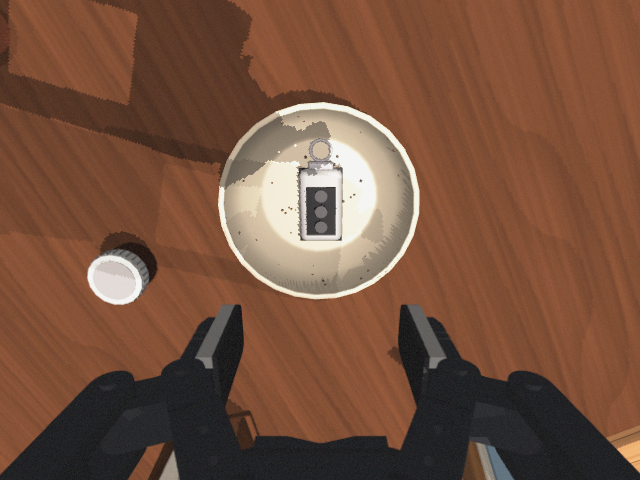

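Fob lies flat on the bowl floor at (321,195). Now the earbud case.

Request:
drive_tool([
  [0,0,0,9.3,0,0,0.7],
  [0,0,0,9.3,0,0,0.7],
  [0,0,0,9.3,0,0,0.7],
  [0,0,0,9.3,0,0,0.7],
  [0,0,0,9.3,0,0,0.7],
  [0,-0.03,-0.0035,0,0,0,0.7],
  [0,-0.053,-0.0065,0,0,0,0.7],
  [0,-0.053,-0.0065,0,0,0,0.7],
  [0,-0.053,-0.0065,0,0,0,0.7],
  [0,-0.053,-0.0065,0,0,0,0.7],
])

```text
time_s: 6.68
eef_pos: [0.5204, -0.0957, 0.2145]
eef_rot: [0.101, 0.7, 0.101, -0.7]
wrist_force: [1.5, -0.8, -0.9]
opening: 0.849
```

Request:
drive_tool([
  [0,-0.053,-0.006,0,0,0,0.7],
  [0.004,-0.053,-0.006,0,0,0,0.7],
  [0.004,-0.053,-0.006,0,0,0,0.7],
  [0.004,-0.053,-0.006,0,0,0,0.7],
  [0.004,-0.043,-0.004,0,0,0,0.7],
  [0,-0.01,-0.003,0,0,0,0.7],
  [0,0,0,0,0,0,0.7],
])

```text
time_s: 7.55
eef_pos: [0.4757, 0.1658, 0.1985]
eef_rot: [0.102, 0.7, 0.102, -0.7]
wrist_force: [-0.4, 0.1, 0.3]
opening: 0.852
```

```bash
cat >> h.py <<'E'
def obj(c,x,y,lo,hi,rad=.06):
    P=cloud(c); z=P[...,2]; m=(z>lo)&(z<hi)&(np.hypot(P[...,0]-x,P[...,1]-y)<rad)
    n,l,s,_=cv2.connectedComponentsWithStats(m.astype(np.uint8)); i=1+s[1:,4].argmax(); q=P[l==i]
    r=cv2.minAreaRect((q[:,:2]*1000).astype(np.float32)); b=cv2.boxPoints(r); e=max((b[1]-b[0],b[2]-b[1]),key=np.linalg.norm)
    print("obj c",np.round(r[0],1),"size",np.round(r[1],1),"long ang",round(np.degrees(np.arctan2(e[1],e[0]))%180,1),"mean",(q.mean(0)*1000).round(1),len(q))
E
python3 - <<'E'
from h import *
plan(.4753,.1665,.014,16.5+90)
c=shot("wrist"); save(c,"w4.png"); obj(c,.475,.166,.015,.04)
E
```

```text
t 7.55 pos [0.4757 0.1658 0.1985] yaw -73.46 tilt 0.04 op 0.852 F [-0.4  0.1  0.3] q6 1.38 q1 0.10
  rx -180.0 -> q6 -1.52 ; then shift x 0.1845 y 0.0008 z -0.0002
  rx 0.0 -> q6 1.62 ; then shift x 0.1845 y -0.0008 z 0.0002
  full rotvec [ 0.04 -0.03 -0.03]
obj c [476.2 170.4] size [61.1 46.6] long ang 16.9 mean [478.5 171.1  22.7] 3789
```

View pics/w4.png

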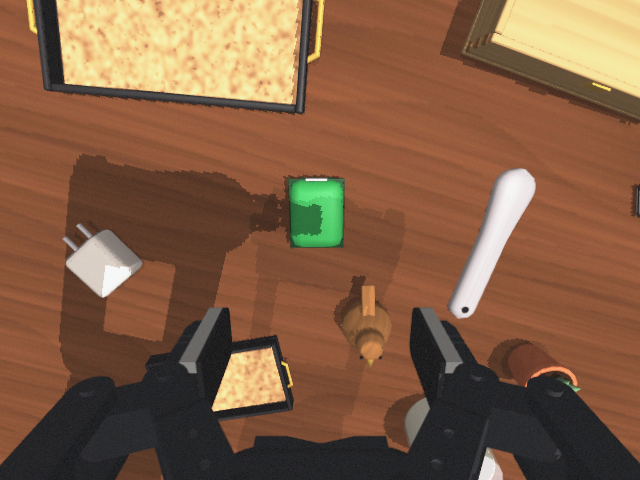

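The case is at (317,213), between the jaws; the bird at (367,325) is clear of them. Descend and grip.

Request:
drive_tool([
  [0.045,-0.002,0,0,0,0,0.7],
  [0.05,0,0,0,0,0,0.7],
  [0.05,0,0,0,0,0,0.7],
  [0.027,0,0,0,0,0,0.7],
  [0.01,0,0,0,0,0,0.7],
  [0,0,0,0,0,0,-0.4],
  [0,0,0,0,0,0,-0.4],
  [0,0,0,0,0,0,-0.4],
  [0,0,0,0,0,0,-0.4],
])

```text
time_s: 8.72
eef_pos: [0.4762, 0.1677, 0.0178]
eef_rot: [0.101, 0.701, 0.101, -0.699]
wrist_force: [-1.1, -1.5, 5.8]
opening: 0.521
```

```bash
python3 - <<'E'
from h import *
plan(.6896,.045,.2,179.3)
E
```

```text
t 8.72 pos [0.4762 0.1677 0.0178] yaw -73.53 tilt 0.17 op 0.521 F [-1.1 -1.5  5.8] q6 1.39 q1 0.10
  rx 107.2 -> q6 3.22 ; then shift x -0.1822 y -0.2148 z -0.1200
  rx -72.8 -> q6 0.08 ; then shift x -0.1822 y 0.2148 z 0.1200
```

Request:
drive_tool([
  [-0.03,0,0,0,0,0,-0.4],
  [-0.045,0,0,0,0,0,-0.4],
  [-0.035,0,0,-10.4,0,0,-0.4],
  [-0.02,0,0,-10.4,0,0,-0.4],
  [0,0,0,-10.4,0,0,-0.4],
  [0,0,0,-10.4,0,0,-0.4],
  [0,0,0,-10.4,0,0,-0.4],
  [0,0,0,-10.4,0,0,-0.4],
  [0,0,0,-10.4,0,0,-0.4],
  [0,0.02,0.011,0,0,0,-0.4],
])

```text
time_s: 9.98
eef_pos: [0.4938, 0.157, 0.1463]
eef_rot: [-0.497, -0.502, -0.498, 0.502]
wrist_force: [-0.4, 0.5, -0.4]
opening: 0.522
```

Request:
drive_tool([
  [0,0.043,0.024,0,0,0,-0.4],
  [0,0.043,0.024,0,0,0,-0.4],
  [0,0.043,0.024,0,0,0,-0.4],
  [0,0.043,0.024,0,0,0,-0.4],
  [0,0.022,0.012,0,0,0,-0.4],
  [0,0,0,0,0,0,-0.4],
])

```text
time_s: 10.72
eef_pos: [0.6883, 0.0446, 0.1461]
eef_rot: [0.496, 0.504, 0.496, -0.504]
wrist_force: [-0.5, 0.6, -0.3]
opening: 0.525
```

```bash
python3 - <<'E'
from h import *
plan(.6896,.0443,.025,179.3)
c=shot("wrist"); save(c,"w5.png")
P=cloud(c); z=P[...,2]
m=(z>.050)&(z<.061)&(P[...,0]>.6)&(P[...,0]<.78); q=P[m]
for a in(0,1): print(np.percentile(q[:,a],[1,5,50,95,99]).round(4))
E
```

```text
t 10.72 pos [0.6883 0.0446 0.1461] yaw -0.83 tilt 0.02 op 0.525 F [-0.5  0.6 -0.3] q6 -0.09 q1 -0.11
  rx 179.9 -> q6 3.22 ; then shift x 0.1211 y -0.0013 z -0.0003
  rx -0.1 -> q6 0.08 ; then shift x 0.1211 y 0.0013 z 0.0003
  full rotvec [-0.13  0.01 -0.02]
[0.6296 0.6311 0.6997 0.754  0.7551]
[-0.0739 -0.0719  0.0608  0.0959  0.0968]
```

View pics/w5.png

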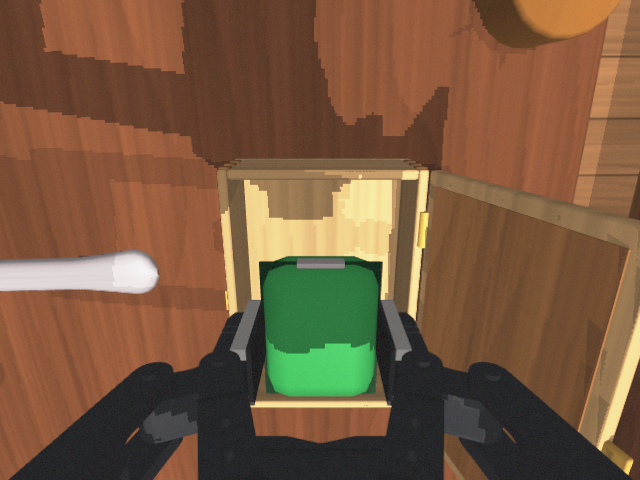

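The case is held at (320,330), over the box opening. Lower it in, release by a small opening and retreat.

Request:
drive_tool([
  [0.04,0.002,-0.0015,0,0,0,-0.4],
  [0.045,0,0,0,0,0,-0.4],
  [0.025,0,0,0,0,0,-0.4],
  [0.0105,0,0,0,0,0,-0.4],
  [0,0,0,0,0,0,-0.4],
  [0,0,0,0,0,0,0.3],
  [0,0,0,0,0,0,0.3],
  [0,0,0,0,0,0,0.3],
])

```text
time_s: 11.78
eef_pos: [0.6897, 0.0473, 0.0265]
eef_rot: [0.497, 0.503, 0.496, -0.503]
wrist_force: [0.8, 0.4, -0.7]
opening: 0.65
```

Request:
drive_tool([
  [-0.035,0,0,0,0,0,0.3],
  [-0.045,0,0,0,0,0,0.3],
  [-0.045,0,0,0,0,0,0.3],
  [-0.045,0,0,0,0,0,0.5],
])

```text
time_s: 12.28
eef_pos: [0.6893, 0.0473, 0.1975]
eef_rot: [0.497, 0.503, 0.497, -0.503]
wrist_force: [1.3, 0.5, 0.1]
opening: 0.751
```

```bash
python3 - <<'E'
from h import *
plan(.378,.336,.2,53.5+90)
c=shot("wrist"); save(c,"w6.png"); obj(c,.69,.046,.022,.045)
E
```

```text
t 12.28 pos [0.6893 0.0473 0.1975] yaw -0.74 tilt 0.02 op 0.751 F [1.3 0.5 0.1] q6 -0.09 q1 -0.10
  rx -144.2 -> q6 -1.78 ; then shift x -0.0025 y 0.4219 z 0.0470
  rx 35.8 -> q6 1.36 ; then shift x -0.0025 y -0.4219 z -0.0470
  full rotvec [ 3.576e+01 -1.000e-02 -2.000e-02]
obj c [691.6  48.4] size [61.3 46.5] long ang 89.4 mean [691.6  50.6  28.9] 3912
```

View pics/w6.png

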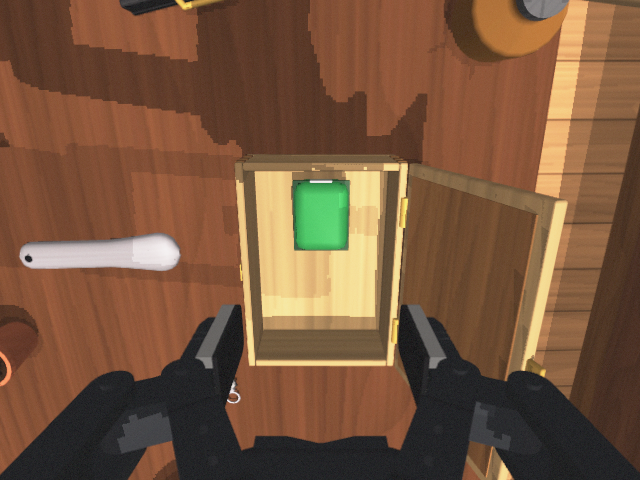

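Case lies flat in the box at (321,215). Next, the wall charger.

Request:
drive_tool([
  [-0.01,0,0,8.8,0,0,0.7],
  [0,0,0,8.8,0,0,0.7],
  [0,0,0,8.8,0,0,0.7],
  [0,0,0,8.8,0,0,0.7],
  [0,-0.03,-0.0035,0,0,0,0.7],
  [0,-0.055,-0.006,0,0,0,0.7],
  [0,-0.055,-0.006,0,0,0,0.7],
  [0,-0.055,-0.006,0,0,0,0.7],
  [0,-0.055,-0.006,0,0,0,0.7],
  [0,-0.055,-0.006,0,0,0,0.7],
])

```text
time_s: 13.58
eef_pos: [0.4607, 0.2544, 0.206]
eef_rot: [0.321, 0.63, 0.321, -0.63]
wrist_force: [-0.4, 1.4, -0.4]
opening: 0.85
```

Request:
drive_tool([
  [0.003,-0.055,-0.006,0,0,0,0.7],
  [0.004,-0.04,-0.004,0,0,0,0.7],
  [0,-0.018,-0.002,0,0,0,0.7],
  [0,0,0,0,0,0,0.7],
])

```text
time_s: 14.08
eef_pos: [0.3775, 0.3299, 0.1991]
eef_rot: [0.322, 0.63, 0.322, -0.629]
wrist_force: [0.7, -0.7, 0.4]
opening: 0.847
```

```bash
python3 - <<'E'
from h import *
plan(.378,.3365,.018,54+90)
c=shot("wrist"); save(c,"w7.png"); obj(c,.378,.3365,.022,.035,.05); obj(c,.378,.3365,.005,.035,.08)
E
```

```text
t 14.07 pos [0.3775 0.3299 0.1991] yaw -35.83 tilt 0.05 op 0.847 F [ 0.7 -0.7  0.4] q6 1.11 q1 0.48
  rx -179.8 -> q6 -1.79 ; then shift x 0.1811 y 0.0034 z 0.0056
  rx 0.2 -> q6 1.36 ; then shift x 0.1811 y -0.0034 z -0.0056
  full rotvec [ 0.17 -0.03 -0.03]
obj c [377.9 340.3] size [46.2 42. ] long ang 55.2 mean [378.7 341.4  27.3] 2701
obj c [382.2 346.7] size [61.8 42.2] long ang 55.7 mean [380.4 343.7  26. ] 3039
```

View pics/w7.png

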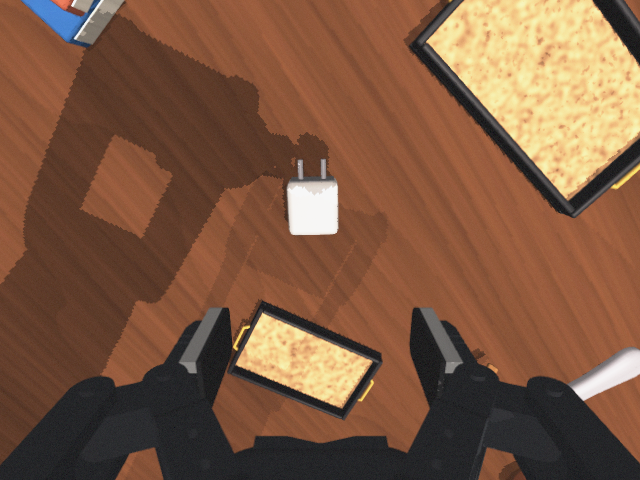

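The charger is at (313,207), prongs up-image and clear of the small tray. Adjust, descend and grip.

Request:
drive_tool([
  [0.03,-0.005,-0.007,-1.3,0,0,0.7],
  [0.05,0,0,0,0,0,0.7],
  [0.05,0,0,0,0,0,0.7],
  [0.04,0,0,0,0,0,0.7],
  [0.012,0,0,0,0,0,0.7],
  [0,0,0,0,0,0,-0.5],
  [0,0,0,0,0,0,-0.5],
  [0,0,0,0,0,0,-0.5],
  [0,0,0,0,0,0,-0.5],
])

```text
time_s: 15.25
eef_pos: [0.3793, 0.3388, 0.0186]
eef_rot: [0.329, 0.627, 0.328, -0.625]
wrist_force: [0.1, -2.4, 6.9]
opening: 0.476
```

```bash
python3 - <<'E'
from h import *
plan(.6905,-.034,.146,179.3)
E
```

```text
t 15.25 pos [0.3793 0.3388 0.0186] yaw -34.63 tilt 0.22 op 0.476 F [ 0.1 -2.4  6.9] q6 1.10 q1 0.50
  rx 146.1 -> q6 3.10 ; then shift x -0.1274 y -0.3158 z -0.3690
  rx -33.9 -> q6 -0.04 ; then shift x -0.1274 y 0.3158 z 0.3690
  full rotvec [-33.93  -0.15  -0.16]
```

Request:
drive_tool([
  [-0.03,0,0,0,0,0,-0.5],
  [-0.045,0,0,0,0,0,-0.5],
  [-0.04,0,0,-8.5,0,0,-0.5],
  [-0.015,0,0,-8.5,0,0,-0.5],
  [0,0,0,-8.5,0,0,-0.5],
  [0,0,0,-8.4,0,0,-0.5],
  [0,0.02,0.022,0,0,0,-0.5],
  [0,0.034,0.04,0,0,0,-0.5],
  [0,0.034,0.04,0,0,0,-0.5],
  [0,0.034,0.04,0,0,0,-0.5],
])

```text
time_s: 16.5
eef_pos: [0.4987, 0.1934, 0.1473]
eef_rot: [0.497, 0.503, 0.497, -0.503]
wrist_force: [0.0, 1.3, -2.0]
opening: 0.478
```

Request:
drive_tool([
  [0,0.034,0.04,0,0,0,-0.5],
  [0,0.034,0.04,0,0,0,-0.5],
  [0,0.034,0.04,0,0,0,-0.5],
  [0,0.034,0.04,0,0,0,-0.5],
  [0,0.034,0.04,0,0,0,-0.5],
  [0,0.018,0.02,0,0,0,-0.5],
  [0,0,0,0,0,0,-0.5],
])

```text
time_s: 17.38
eef_pos: [0.6838, -0.0299, 0.1468]
eef_rot: [0.496, 0.504, 0.496, -0.504]
wrist_force: [-0.1, 0.7, -1.1]
opening: 0.478
```

```bash
python3 - <<'E'
from h import *
plan(.6905,-.034,.0265,179.3)
c=shot("wrist"); save(c,"w8.png")
E
```

```text
t 17.38 pos [ 0.6838 -0.0299  0.1468] yaw -0.87 tilt 0.04 op 0.478 F [-0.1  0.7 -1.1] q6 -0.20 q1 -0.22
  rx 179.8 -> q6 3.10 ; then shift x 0.1203 y -0.0068 z -0.0041
  rx -0.2 -> q6 -0.04 ; then shift x 0.1203 y 0.0068 z 0.0041
  full rotvec [-0.17  0.02 -0.03]
```

View pics/w8.png

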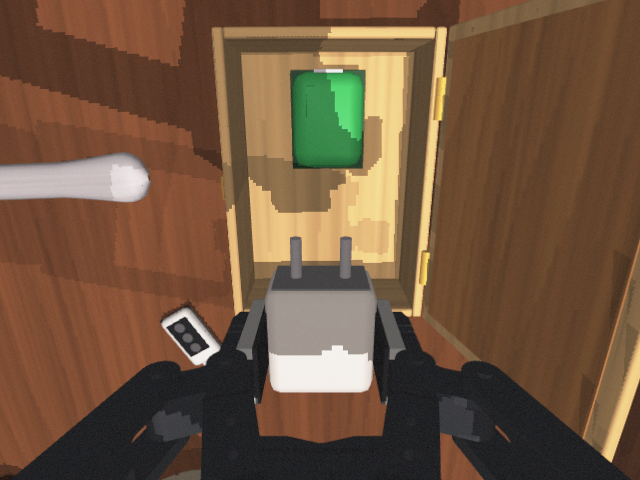

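The charger is held at (320,330), prongs toward the case at (328,118). Lower it into the near half of the box.

Request:
drive_tool([
  [0.02,0.0068,0.0035,0,0,0,-0.5],
  [0.045,0,0,0,0,0,-0.5],
  [0.035,0,0,0,0,0,-0.5],
  [0.0195,0,0,0,0,0,-0.5],
  [0,0,0,0,0,0,-0.5],
  [0,0,0,0,0,0,0.2],
  [0,0,0,0,0,0,0.2],
  [0,0,0,0,0,0,0.2],
])

```text
time_s: 18.42
eef_pos: [0.6901, -0.0315, 0.0278]
eef_rot: [0.497, 0.503, 0.497, -0.503]
wrist_force: [-0.0, 0.2, -0.0]
opening: 0.598
```

Request:
drive_tool([
  [-0.035,0,0,0,0,0,0.2],
  [-0.045,0,0,0,0,0,0.2],
  [-0.045,0,0,0,0,0,0.2],
  [-0.045,0,0,0,0,0,0.2],
])

```text
time_s: 18.92
eef_pos: [0.6897, -0.0315, 0.199]
eef_rot: [0.497, 0.503, 0.497, -0.503]
wrist_force: [1.3, -0.6, 0.1]
opening: 0.601
```

```bash
python3 - <<'E'
from h import *
plan(.470,.007,.2,90.7)
c=shot("wrist"); save(c,"w9.png"); obj(c,.69,-.033,.026,.045,.05); obj(c,.69,.046,.022,.045,.04)
obj(c,.486,.008,.004,.02,.1)
E
```

```text
t 18.93 pos [ 0.6897 -0.0315  0.199 ] yaw -0.75 tilt 0.03 op 0.601 F [ 1.3 -0.6  0.1] q6 -0.20 q1 -0.22
  rx -91.4 -> q6 -1.57 ; then shift x -0.0010 y 0.0412 z -0.2192
  rx 88.6 -> q6 1.57 ; then shift x -0.0010 y -0.0412 z 0.2192
obj c [691.7 -30.1] size [45.3 41.9] long ang 88.6 mean [691.6 -29.   33.3] 2767
obj c [691.6  48.4] size [60.4 46.7] long ang 89.3 mean [691.6  49.4  28.8] 4935
obj c [489.6  12. ] size [ 34.7 145. ] long ang 179.0 mean [494.7  10.3   8. ] 5096
```

View pics/w9.png

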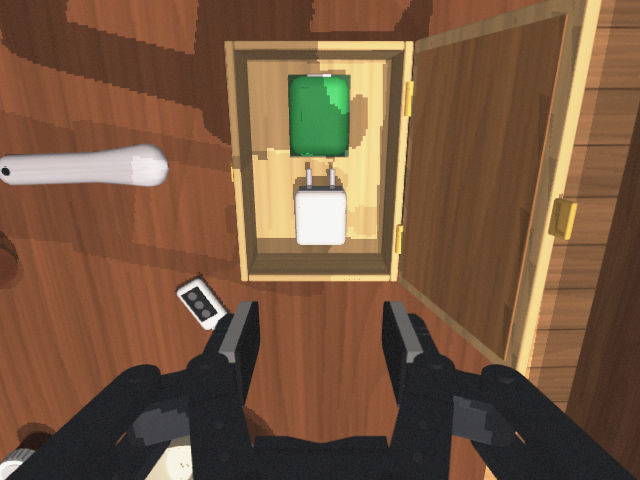

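Box done: case at (319,115) and charger at (321,215), both flat. Now the shoehorn.

Request:
drive_tool([
  [0,0,0,-10.1,0,0,0.2],
  [0,0,0,-10.2,0,0,0.2],
  [0,0,0,-10.2,0,0,0.2],
  [0,0,0,-10.2,0,0,0.2],
  [0,0,0,-10.2,0,0,0.2],
  [0,0,0,-10.1,0,0,0.2],
  [0,0,0,-10.1,0,0,0.2],
  [0,0,0,-10.1,0,0,0.2],
  [0,0,0,-10.1,0,0,0.2],
  [0,0.006,-0.03,0,0,0,0.2],
])

```text
time_s: 20.23
eef_pos: [0.6604, -0.0263, 0.1971]
eef_rot: [0.708, -0.004, 0.707, 0.004]
wrist_force: [-0.3, -0.2, 0.4]
opening: 0.597
```

Request:
drive_tool([
  [0,0.009,-0.05,0,0,0,0.2],
  [0,0.009,-0.05,0,0,0,0.2],
  [0,0.009,-0.05,0,0,0,0.2],
  [0,0.008,-0.027,0,0,0,0.2],
  [0,0,0,0,0,0,0.2],
])

```text
time_s: 20.85
eef_pos: [0.4811, 0.008, 0.1975]
eef_rot: [0.707, -0.004, 0.707, 0.004]
wrist_force: [0.8, -0.2, -0.7]
opening: 0.594
```

```bash
python3 - <<'E'
from h import *
plan(.482,.008,.0145,90.7)
c=shot("wrist"); save(c,"w10.png"); obj(c,.486,.008,.004,.02,.1)
P=cloud(c); z=P[...,2]; m=(z>.004)&(z<.02)&(np.hypot(P[...,0]-.488,P[...,1]-.008)<.1)
q=P[m]
for a in np.arange(.41,.57,.015):
    k=q[abs(q[:,0]-a)<.004]
    if len(k): print(a.round(3),np.percentile(k[:,1],[2,98]).round(4),k[:,1].mean().round(4))
print(np.percentile(q[:,0],[.5,99.5]))
E
```

```text
t 20.85 pos [0.4811 0.008  0.1975] yaw 90.59 tilt 0.03 op 0.594 F [ 0.8 -0.2 -0.7] q6 -1.81 q1 -0.23
  rx -0.1 -> q6 -1.57 ; then shift x 0.1830 y -0.0000 z 0.0009
  rx 179.9 -> q6 1.58 ; then shift x 0.1830 y 0.0000 z -0.0009
  full rotvec [-0.11  0.03  0.  ]
obj c [486.3   8.8] size [149.1  34.3] long ang 1.5 mean [484.7   9.5   8.4] 4815
0.41 [0.0047 0.0123] 0.0085
0.425 [-0.0029  0.0202] 0.0084
0.44 [-0.003   0.0206] 0.009
0.455 [-0.003   0.0208] 0.009
0.47 [-0.0022  0.0211] 0.0093
0.485 [-0.0022  0.0215] 0.0096
0.5 [-0.0022  0.0218] 0.0098
0.515 [-0.0037  0.0239] 0.0099
0.53 [-0.005   0.0252] 0.0102
0.545 [-0.0059  0.0266] 0.0105
0.56 [0.0005 0.0184] 0.0103
[0.41407549 0.55738497]
```

View pics/w10.png

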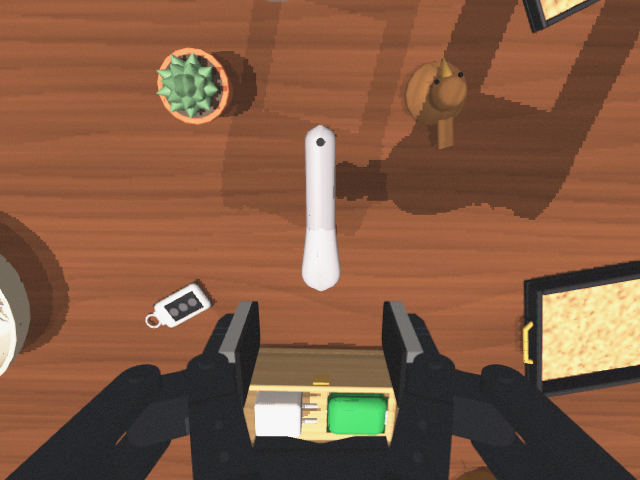

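The handle is centred between the jaws at (320,190), with succulent and bird well clear. Grip low.

Request:
drive_tool([
  [0.03,0.001,0,-0.4,0,0,0.2],
  [0.05,0,0,0,0,0,0.2],
  [0.05,0,0,0,0,0,0],
  [0.04,0,0,0,0,0,0],
  [0.015,0,0,0,0,0,0],
  [0,0,0,0,0,0,-0.7],
  [0,0,0,0,0,0,-0.7],
  [0,0,0,0,0,0,-0.7],
  [0,0,0,0,0,0,-0.7],
])

```text
time_s: 22.02
eef_pos: [0.4829, 0.0084, 0.013]
eef_rot: [0.708, -0.006, 0.707, 0.006]
wrist_force: [-0.7, 0.5, -0.6]
opening: 0.275
```

```bash
python3 - <<'E'
from h import *
plan(.591,.308,.1,11.5)
P=np.load("top0.npy"); z=P[...,2]-(P[...,0]*.0018-.0002)
s=np.s_[135:232,105:225]
# tray walls in tray frame
a=np.radians(101.5); ux=np.array([np.cos(a),np.sin(a)]); uy=np.array([-np.sin(a),np.cos(a)])
m=(z[s]>.018)&(z[s]<.04); q=P[s][m][:,:2]-[.591,.308]; X=q@ux; Y=q@uy
print("Y",np.percentile(Y,[.5,2,98,99.5])*1000); 
for sg in(-1,1):
    k=(Y*sg>.045); print(sg,np.polyfit(X[k],Y[k],1), "mean",Y[k].mean()*1000)
    k=(X*sg>.085)&(X*sg<.103)&(abs(Y)<.05); print("X",sg,X[k].mean()*1000,np.degrees(np.polyfit(Y[k],X[k],1)[0]))
E
```

```text
t 22.02 pos [0.4829 0.0084 0.013 ] yaw 90.97 tilt 0.08 op 0.275 F [-0.7  0.5 -0.6] q6 -1.82 q1 -0.23
  rx 79.5 -> q6 0.28 ; then shift x -0.0870 y 0.1657 z -0.2720
  rx -100.5 -> q6 -2.86 ; then shift x -0.0870 y -0.1657 z 0.2720
Y [-61.28994701 -60.40987207  60.62684987  60.92609393]
-1 [-0.00310272 -0.05669873] mean -56.69935988662045
X -1 -94.82812824866933 -0.3121553965755322
1 [-0.00345461  0.05728567] mean 57.28288228377528
X 1 96.22914391886668 0.3676907829435475
```

Request:
drive_tool([
  [-0.025,0,0,0,0,0,-0.7],
  [-0.04,0,0,0,0,0,-0.7],
  [-0.025,0,0,9.9,0,0,-0.7],
  [-0.01,0,0,9.9,0,0,-0.7],
  [0,0,0,9.9,0,0,-0.7],
  [0,0,0,9.9,0,0,-0.7],
  [0,0,0,9.9,0,0,-0.7],
  [0,0,0,9.9,0,0,-0.7],
  [0,0,0,9.9,0,0,-0.7],
  [0,0,0,10,0,0,-0.7],
])

```text
time_s: 23.28
eef_pos: [0.4823, 0.0085, 0.1126]
eef_rot: [0.547, 0.448, 0.547, -0.448]
wrist_force: [0.5, 0.2, -0.2]
opening: 0.28
```

Request:
drive_tool([
  [0,0.015,-0.022,0,0,0,-0.7],
  [0,0.027,-0.04,0,0,0,-0.7],
  [0,0.027,-0.04,0,0,0,-0.7],
  [0,0.027,-0.04,0,0,0,-0.7],
  [0,0.027,-0.04,0,0,0,-0.7],
  [0,0.027,-0.04,0,0,0,-0.7],
  [0,0.027,-0.04,0,0,0,-0.7],
  [0,0.01,-0.015,0,0,0,-0.7],
  [0,0,0,0,0,0,-0.7],
])

```text
time_s: 24.4
eef_pos: [0.6093, 0.3188, 0.1122]
eef_rot: [0.549, 0.446, 0.549, -0.446]
wrist_force: [-0.4, 0.1, -1.0]
opening: 0.276
```

```bash
python3 - <<'E'
from h import *
plan(.610,.3165,.0205,11.3)
c=shot("wrist"); save(c,"w11.png"); P=cloud(c); T=pose()
z=P[...,2]
m=(z>.018)&(z<.029); q=P[m][:,:2]; q=q[np.hypot(q[:,0]-.591,q[:,1]-.308)<.13]
a=np.radians(101.3); ux=np.array([np.cos(a),np.sin(a)]); uy=np.array([-np.sin(a),np.cos(a)]); q=q-[.591,.308]
print(np.percentile(q@ux,[1,99]),np.percentile(q@uy,[1,5,95,99]))
obj(c,*T[:2,3],.07,.1,.1)
c=shot("top"); save(c,"t11.png",(90,120,290,300),4)
E
```

```text
t 24.40 pos [0.6093 0.3188 0.1122] yaw 11.78 tilt 0.01 op 0.276 F [-0.4  0.1 -1. ] q6 0.10 q1 0.31
  rx 0.5 -> q6 0.28 ; then shift x 0.0917 y 0.0002 z 0.0024
  rx -179.5 -> q6 -2.86 ; then shift x 0.0917 y -0.0002 z -0.0024
  full rotvec [ 0.48 -0.   -0.01]
[-0.06583178  0.1101618 ] [-0.06175913 -0.06070832  0.05848387  0.05946189]
obj c [604.2 266.6] size [0.  1.3] long ang 101.9 mean [604.1 266.8  99.6] 4
```

View pics/w11.png

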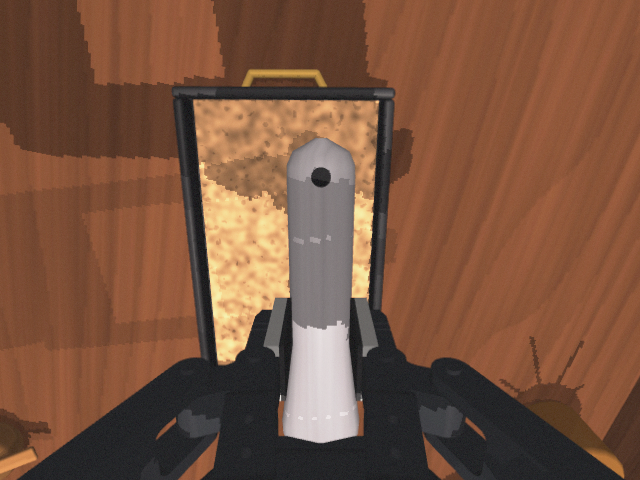

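Horn is held level along the tray's right (far) side (column 320). Lower and release narrowly.

Request:
drive_tool([
  [0.03,0,0.0015,0.5,0,0,-0.7],
  [0.035,0,0,0,0,0,-0.7],
  [0.02,0,0,0,0,0,-0.7],
  [0.007,0,0,0,0,0,-0.7],
  [0,0,0,0,0,0,-0.7],
  [0,0,0,0,0,0,-0.25],
  [0,0,0,0,0,0,-0.25],
  [0,0,0,0,0,0,-0.25],
])

```text
time_s: 25.5
eef_pos: [0.6103, 0.3163, 0.0211]
eef_rot: [0.547, 0.449, 0.546, -0.449]
wrist_force: [0.8, 0.7, 0.3]
opening: 0.373
```

Request:
drive_tool([
  [-0.02,0,0,0,0,0,-0.25],
  [-0.04,0,0,0,0,0,-0.2],
  [-0.05,0,0,0,0,0,0.4],
  [-0.05,0,0,0,0,0,0.7],
])

```text
time_s: 26.0
eef_pos: [0.6099, 0.3162, 0.1835]
eef_rot: [0.547, 0.449, 0.546, -0.449]
wrist_force: [0.4, -0.3, 1.0]
opening: 0.81
```

```bash
python3 - <<'E'
from h import *
T=pose()
for y in (11.5,60,90): plan(.3715,-.308,.2,y)
c=shot("wrist"); save(c,"w12.png"); obj(c,.61,.31,.011,.0175,.1)
E
```

```text
t 26.00 pos [0.6099 0.3162 0.1835] yaw 11.17 tilt 0.08 op 0.810 F [ 0.4 -0.3  1. ] q6 0.11 q1 0.31
  rx -0.3 -> q6 -0.89 ; then shift x -0.0165 y -0.3581 z 0.5641
  rx 179.7 -> q6 2.25 ; then shift x -0.0165 y 0.3581 z -0.5641
  full rotvec [-0.33 -0.01 -0.08]
t 26.00 pos [0.6099 0.3162 0.1835] yaw 11.17 tilt 0.08 op 0.810 F [ 0.4 -0.3  1. ] q6 0.11 q1 0.31
  rx -48.8 -> q6 -1.74 ; then shift x -0.0165 y -0.6598 z 0.1056
  rx 131.2 -> q6 1.40 ; then shift x -0.0165 y 0.6598 z -0.1056
  full rotvec [-4.883e+01  3.000e-02 -8.000e-02]
t 26.00 pos [0.6099 0.3162 0.1835] yaw 11.17 tilt 0.08 op 0.810 F [ 0.4 -0.3  1. ] q6 0.11 q1 0.31
  rx -78.8 -> q6 -2.26 ; then shift x -0.0165 y -0.6242 z -0.2384
  rx 101.2 -> q6 0.88 ; then shift x -0.0165 y 0.6242 z 0.2384
obj c [611.8 316.6] size [ 33.1 147.9] long ang 102.2 mean [612.4 318.5  14.5] 5177
```

View pics/w12.png

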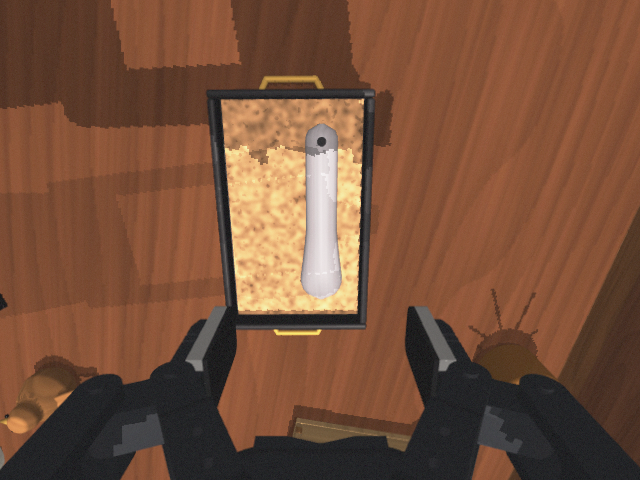

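Horn is flat along the tray, (321,210) in the view, with free floor at its left for the jar. Turn the jaws 90° for the tray's length and go to the jar.

Request:
drive_tool([
  [-0.016,0,0,10,0,0,0.8],
  [0,0,0,10,0,0,0.8],
  [0,0,0,10,0,0,0.8],
  [0,0,0,10,0,0,0.8],
  [0,0,0,10,0,0,0.8],
  [0,0,0,10,0,0,0.8],
  [0,0,0,10,0,0,0.8],
  [0,0,0,10,0,0,0.8],
  [0,0,0,10,0,0,0.8],
  [0,0.02,0.013,0,0,0,0.8],
])

```text
time_s: 27.3
eef_pos: [0.6012, 0.2949, 0.1978]
eef_rot: [0.068, 0.705, 0.069, -0.703]
wrist_force: [0.8, -0.7, -0.6]
opening: 0.902
```

Request:
drive_tool([
  [0,0.048,0.03,0,0,0,0.8],
  [0,0.048,0.03,0,0,0,0.8],
  [0,0.048,0.03,0,0,0,0.8],
  [0,0.048,0.03,0,0,0,0.8],
  [0,0.048,0.03,0,0,0,0.8],
  [0,0.048,0.03,0,0,0,0.8],
  [0,0.048,0.03,0,0,0,0.8],
  [0,0.048,0.03,0,0,0,0.8],
  [0,0.048,0.03,0,0,0,0.8],
  [0,0.048,0.03,0,0,0,0.8],
])

```text
time_s: 28.55
eef_pos: [0.399, -0.2369, 0.1979]
eef_rot: [0.07, 0.704, 0.068, -0.703]
wrist_force: [1.0, -0.2, -0.2]
opening: 0.901
```

```bash
python3 - <<'E'
from h import *
plan(.3715,-.308,.2,-78.8)
E
```

```text
t 28.55 pos [ 0.399  -0.2369  0.1979] yaw -78.84 tilt 0.17 op 0.901 F [ 1.  -0.2 -0.2] q6 0.58 q1 -0.79
  rx -0.0 -> q6 0.68 ; then shift x -0.0021 y 0.0644 z 0.0408
  rx 180.0 -> q6 3.82 ; then shift x -0.0021 y -0.0644 z -0.0408
  full rotvec [-0.04 -0.1  -0.14]
```

Request:
drive_tool([
  [0,0.04,0.025,0,0,0,0.8],
  [0,0.02,0.012,0,0,0,0.8],
  [0,0,0,0,0,0,0.8],
])

```text
time_s: 28.92
eef_pos: [0.3744, -0.3027, 0.1975]
eef_rot: [0.068, 0.704, 0.067, -0.703]
wrist_force: [1.0, 0.4, 0.3]
opening: 0.898
```

```bash
python3 - <<'E'
from h import *
plan(.3715,-.308,.03,-78.8)
c=shot("wrist"); save(c,"w13.png"); obj(c,.371,-.308,.036,.05,.05)
E
```

```text
t 28.93 pos [ 0.3744 -0.3027  0.1975] yaw -79.01 tilt 0.12 op 0.898 F [1.  0.4 0.3] q6 0.45 q1 -0.93
  rx -0.2 -> q6 0.68 ; then shift x 0.1675 y 0.0046 z 0.0039
  rx 179.8 -> q6 3.82 ; then shift x 0.1675 y -0.0046 z -0.0039
  full rotvec [-0.21 -0.05 -0.11]
obj c [ 371.9 -306.1] size [49.8 49.4] long ang 13.7 mean [ 372.9 -306.    40. ] 2875
```

View pics/w13.png

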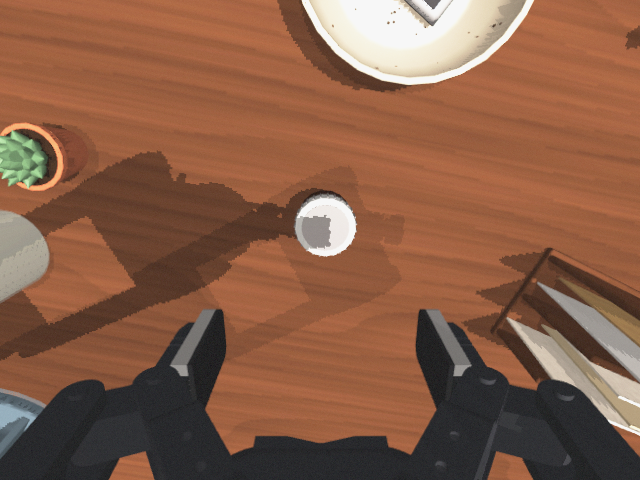

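Jar at (325,225), on the jaws' line. Grip it.

Request:
drive_tool([
  [0.03,0.0037,0.003,0,0,0,0.8],
  [0.05,0,0,0,0,0,0.8],
  [0.05,0,0,0,0,0,0.8],
  [0.033,0,0,0,0,0,0.8],
  [0.0105,0,0,0,0,0,0.8],
  [0,0,0,0,0,0,-0.3],
  [0,0,0,0,0,0,-0.3],
  [0,0,0,0,0,0,-0.3],
  [0,0,0,0,0,0,-0.3],
])

```text
time_s: 30.1
eef_pos: [0.3737, -0.3062, 0.0247]
eef_rot: [0.07, 0.704, 0.068, -0.703]
wrist_force: [0.7, 2.4, 7.5]
opening: 0.552
```

```bash
python3 - <<'E'
from h import *
a=np.radians(101.3); ux=np.array([np.cos(a),np.sin(a)]); uy=np.array([-np.sin(a),np.cos(a)])
t=np.array([.591,.309])+.026*uy+.02*ux; print(t)
plan(*t,.13,-78.7)
E
```

```text
[0.5615851  0.32351769]
t 30.10 pos [ 0.3737 -0.3062  0.0247] yaw -78.84 tilt 0.19 op 0.552 F [0.7 2.4 7.5] q6 0.44 q1 -0.93
  rx -0.1 -> q6 1.90 ; then shift x -0.1053 y -0.5807 z -0.3076
  rx 179.9 -> q6 5.04 ; then shift x -0.1053 y 0.5807 z 0.3076
  full rotvec [-0.14 -0.1  -0.16]
```

Request:
drive_tool([
  [-0.03,0,0,0,0,0,-0.3],
  [-0.045,0,0,0,0,0,-0.3],
  [-0.031,-0.025,-0.013,0,0,0,-0.3],
  [0,-0.048,-0.0255,0,0,0,-0.3],
  [0,-0.048,-0.0255,0,0,0,-0.3],
  [0,-0.048,-0.0255,0,0,0,-0.3],
  [0,-0.048,-0.0255,0,0,0,-0.3],
  [0,-0.048,-0.0255,0,0,0,-0.3],
  [0,-0.048,-0.0255,0,0,0,-0.3],
  [0,-0.048,-0.0255,0,0,0,-0.3],
])

```text
time_s: 31.35
eef_pos: [0.4914, 0.0877, 0.13]
eef_rot: [0.069, 0.705, 0.069, -0.703]
wrist_force: [0.9, -0.2, -0.9]
opening: 0.548
```

Request:
drive_tool([
  [0,-0.048,-0.0255,0,0,0,-0.3],
  [0,-0.048,-0.0255,0,0,0,-0.3],
  [0,-0.048,-0.0255,0,0,0,-0.3],
  [0,-0.048,-0.0255,0,0,0,-0.3],
  [0,-0.025,-0.013,0,0,0,-0.3],
  [0,0,0,0,0,0,-0.3],
])

```text
time_s: 32.1
eef_pos: [0.5616, 0.3232, 0.1295]
eef_rot: [0.07, 0.704, 0.07, -0.703]
wrist_force: [-0.7, 0.4, -0.6]
opening: 0.549
```

```bash
python3 - <<'E'
from h import *
plan(.5616,.3235,.0325,-78.7)
c=shot("wrist"); save(c,"w14.png")
c=shot("top"); save(c,"t14.png",(90,120,290,270),4)
E
```

```text
t 32.10 pos [0.5616 0.3232 0.1295] yaw -78.69 tilt 0.09 op 0.549 F [-0.7  0.4 -0.6] q6 1.71 q1 0.34
  rx 0.0 -> q6 1.90 ; then shift x 0.0970 y -0.0003 z -0.0000
  rx -180.0 -> q6 -1.25 ; then shift x 0.0970 y 0.0003 z 0.0000
  full rotvec [ 0.01 -0.09  0.02]
```

View pics/w14.png

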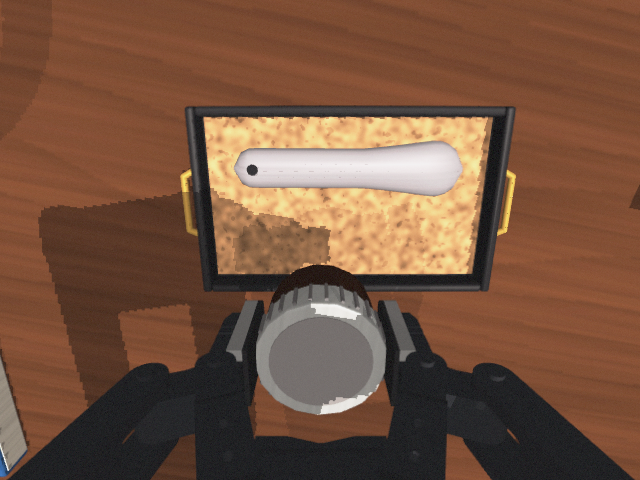

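Jar is held upright at (320,358). The horn is above it in the view at (345,170) and the free strip is in line. Shift 3 mm toward the horn for wall clearance, then lower.

Request:
drive_tool([
  [0.02,0,-0.003,0,0,0,-0.3],
  [0.04,0,0,0,0,0,-0.3],
  [0.025,0,0,0,0,0,-0.3],
  [0.0115,0,0,0,0,0,-0.3],
  [0,0,0,0,0,0,-0.3],
])

```text
time_s: 32.83
eef_pos: [0.5644, 0.3208, 0.0321]
eef_rot: [-0.068, -0.704, -0.068, 0.704]
wrist_force: [-0.4, 0.2, -1.1]
opening: 0.549
```

```bash
python3 - <<'E'
from h import *
plan(.5616,.3235,.0325,-78.7)
E
```

```text
t 32.83 pos [0.5644 0.3208 0.0321] yaw -78.90 tilt 0.04 op 0.549 F [-0.4  0.2 -1.1] q6 1.71 q1 0.33
  rx -0.2 -> q6 1.90 ; then shift x -0.0004 y -0.0032 z 0.0022
  rx 179.8 -> q6 5.04 ; then shift x -0.0004 y 0.0032 z -0.0022
  full rotvec [-0.2   0.03 -0.01]
```

No contact force, and the jar is about 1 mm above the floor. Release and retreat.

Request:
drive_tool([
  [0.001,0,0,0,0,0,-0.3],
  [0,0,0,0,0,0,0.3],
  [0,0,0,0,0,0,0.3],
  [0,0,0,0,0,0,0.3],
  [-0.03,0,0,0,0,0,0.3],
  [-0.045,0,0,0,0,0,0.3],
  [-0.05,0,0,0,0,0,0.5],
  [-0.05,0,0,0,0,0,0.5],
])

```text
time_s: 33.83
eef_pos: [0.5641, 0.3217, 0.2079]
eef_rot: [0.069, 0.704, 0.069, -0.704]
wrist_force: [0.4, -0.5, -0.2]
opening: 0.75
```

```bash
python3 - <<'E'
from h import *
plan(.35,.0,.3,-78.7)
c=shot("wrist"); save(c,"w15.png"); obj(c,.563,.323,.035,.06,.06); obj(c,.61,.31,.0105,.0175,.09)
c=shot("top"); save(c,"t15.png")
E
```

```text
t 33.83 pos [0.5641 0.3217 0.2079] yaw -78.83 tilt 0.00 op 0.750 F [ 0.4 -0.5 -0.2] q6 1.71 q1 0.34
  rx -0.1 -> q6 1.37 ; then shift x -0.0921 y 0.2735 z 0.2730
  rx 179.9 -> q6 4.52 ; then shift x -0.0921 y -0.2735 z -0.2730
  full rotvec [-0.13 -0.   -0.  ]
obj c [563.1 322.2] size [49.8 49.9] long ang 90.2 mean [564.4 322.6  45.7] 2921
obj c [615.1 316.2] size [ 34.2 148.8] long ang 98.7 mean [614.1 312.5  14.3] 5275
```

View pics/w15.png

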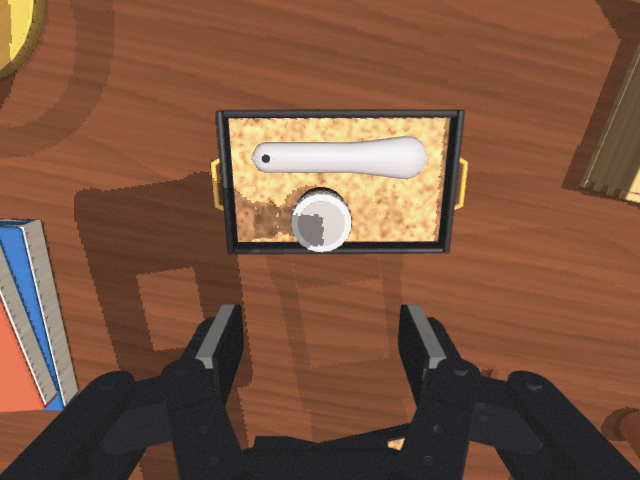

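View pics/t15.png

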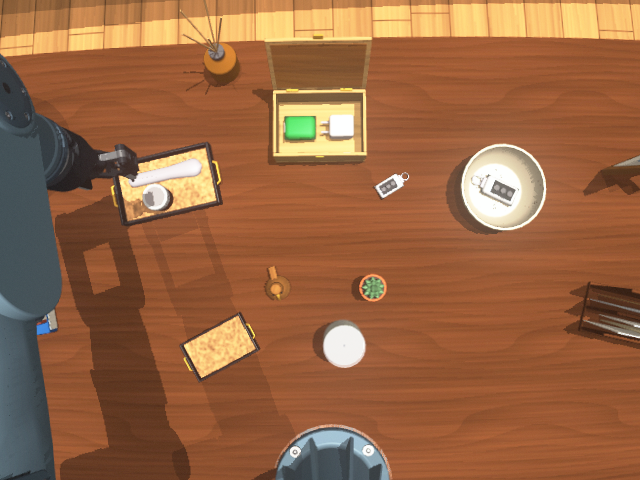

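The wrist view shows the horn flat at (340,157), with the jar upright beside it at (321,222) and its top at 46 mm, which is floor plus 40. In the top view the case is at (300,127), charger (341,126) and fob (498,189), all in place. Bird (277,287) and succulent (372,287) have not moved.

```bash
python3 - <<'E'
from h import *
print(hand_in())
E
```

```text
the job is handed in; nothing more can be done
None
```

The tidy-up is finished and handed in at about 34 s on the robot's clock; `hand_in()` reports no verdict. I worked in the order you listed:
- **Key fob:** the larger one lies flat on the floor of the bowl.
- **Bamboo box:** the earbud case and wall charger lie flat next to each other. Their long sides run the same way, and the charger's prongs point at the case with a gap of about 10 mm.
- **Shoe-care tray:** in the larger tray, the shoehorn lies flat along the length. The jar stands upright beside its handle.

**Last checks:**
- The jar's top measured 46 mm, which is the tray floor plus its 40 mm height.
- The shoehorn measured 98.7° to 102.2° against the tray's 101.3°. The low reading came from a cruder cut-out of the picture; by eye it lies parallel to the walls.
- The bird, the succulent and the smaller look-alikes are where they stood in the first top view.
- The jaws were empty and about 16 cm above the jar.
- The highest wrist force I read was about 8 N.

The wrist and top cameras disagreed by up to 4 mm, mostly in y. I took values between the two and kept clearances larger than that, except for the jar, which has only a few millimetres to the tray wall.

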